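Cover the pickle pot with its lid

TASK

Cover the blue pickle pot on the jeweller's bench with its copper lid. Lift the lid out of the wooden stand, lay it down flat on the pale soldering board with its knob up and let go of it; then pick it up again, lower it (do not drop it) onto the pot so that it sits fully seated and level on the rim, and let go. Do not shove the pot about or disturb the other things on the bench.

Things in the scene. Friction and masses are not known exactly. Their poses are not given: they have to be found in the camera images.
- lid: Loose round copper pot lid, about 0.2 kg. Origin: centre of the flange's underside, the face that sits on the rim; own z = its axis, towards the knob. Flange: radius 62 mm, z 0 to 6 mm. Below it a centring boss, radius 47 mm, 8 mm deep, tapered at the end; the outer 15 mm of flange are plain, 6 mm thick. Starts on edge in the stand, axis level, its top edge 140 mm above the bench.
- lid_knob (a point): Centre of the top of the lid's dark wooden knob: 36 mm from the lid's origin along its z. The knob is round, radius 14 mm, from z = 14 to 36 mm, on a thinner brass neck. In the stand it faces mostly away from the robot (the stand's +x).
- pot: Blue-glazed stoneware pickle pot, open, loose, 1.2 kg, 85 mm high, outside radius 58 mm, mouth radius 51.5 mm. Origin: centre of its underside; z up.
- pot_rim (a point): Centre of the pot's mouth at rim height (85 mm above the bench).
- stand: Fixed wooden lid stand, base 75 (x) x 155 (y) x 16 mm. Origin: centre of underside, z up. The lid stands on the base along the stand's y axis, between four brass pins (x +-8.5, y +-54.5, top 80 mm above the bench) and two end posts (y +-69.5, top 82 mm). It has 1.5 mm play each way, and lifts straight up.
- board: Fixed pale soldering board, 220 (x) x 200 (y) x 12 mm. Origin: centre of its underside, z up. A dish stands on its far left corner, tweezers lie along its right edge; its middle is free. A lid lying on it, knob up, has its origin 20 mm above the bench.
- dish: Small brass dish, radius 23 mm, 12 mm high, loose, on the board about 80 mm in board +x and 70 mm in board +y from its centre. Origin: centre of its underside.
- tweezers: Steel tweezers 150 by 12 by 6 mm, loose, on the board along its x, about 88 mm to board -y. Origin: centre of underside.
- amber_a: Amber glass jar with black cap, radius 32 mm, 115 mm high, loose, beyond the board. Origin: centre of its underside.
- amber_b: Amber glass jar with black cap, radius 30 mm, 125 mm high, loose. Origin: centre of its underside.
- bowl: Terracotta bowl, rim radius 65 mm, 42 mm high, loose. Origin: centre of its underside.

How it is judged:
On the way:
1. the lid lies flat on the soldering board, knob up, at rest and let go (angle between lid's own z axis and vertical below 0.1 rad and z of lid in the frame of board between 0.015 and 0.026 m and horizontal distance between lid and board below 0.11 m and linear speed of lid below 0.03 m/s and contact force between the fingers and lid below 0.05 N), for 0.2 s.
At the end, for the whole second after the job is handed in: The lid sits on the pot, knob up, its flange on the rim within 3 mm, centred within 9 mm and level with the rim within 2 degrees; the pot stands upright on the bench (within 2 degrees); lid and pot are at rest (horizontal distance between lid and pot_rim below 0.009 m and z of lid in the frame of pot_rim between -0.003 and 0.003 m and z of lid_knob in the frame of pot_rim above 0.02 m and angle between the z axis of lid and the z axis of pot, either way round below 0.035 rad and angle between pot's own z axis and vertical below 0.035 rad and height (world z) of pot below 0.005 m and linear speed of each of lid, pot below 0.02 m/s and angular speed of lid below 0.1 rad/s); the robot touches nothing.
It fails at once if the lid is dropped onto the pot (it moves faster than 0.5 m/s within 25 mm above the rim) (horizontal distance between lid and pot_rim below 0.06 m and z of lid in the frame of pot_rim between -0.01 and 0.025 m and linear speed of lid above 0.5 m/s).
It fails at once if the pot is shoved more than 40 mm or tipped more than 17 degrees (distance of pot from where it was at the start of the episode above 0.04 m or angle between pot's own z axis and vertical above 0.3 rad).
It fails at once if a bystander (jar, bowl, dish or tweezers) is moved more than 30 mm or tipped over (distance of any of amber_a, amber_b, bowl, dish, tweezers from where it was at the start of the episode above 0.03 m or angle between any of amber_a, amber_b, bowl, dish, tweezers's own z axis and vertical above 0.5 rad).
It also fails if it takes over 62 s, if anything falls off the work surface, if the arm or the gripper's body presses on something with over 40 N, if the wrist force passes 120 N, or if a joint passes its speed limit or range.

ROBOT

A 6-joint arm with a two-finger parallel gripper is mounted at the origin on the work surface. World frame = base frame: x ahead of the robot, y to its left, z up, the work surface at z = 0. Lengths are in m, angles in rad, forces in N, time in s.
With the tool pointing down it reaches from about 0.325 to 0.85 m from the base axis. Payload 4.4 kg.
Tool frame: the origin (TCP) lies midway between the tips of the shut fingers; the grasp point (between the pads) lies 19 mm behind it (env.grip_point_offset is the distance from the TCP to the grasp point, in m); z points along the fingers, y is the line along which they close (so a half turn about z gives the same grasp; the last joint's range is limited). The gripper opens to 94 mm and grips with 3 to 60 N. Pads are 16 mm wide; open, the fingers measure 119 mm over their backs; the gripper's body (75 mm by 177 mm) begins 78 mm behind the grasp point.
Start: joints at [1.034, 0.207, 1.542, -0, 1.393, -0.15], TCP at [0.217, 0.533, 0.205] pointing down, gripper open.
Joint ranges: [-2.73, 2.73], [-0.86, 2.22], [0.23, 2.46], [-1.11, 4.25], [0.08, 2.63], [-2.82, 2.82]. Speed limits (rad/s): [2.79, 2.79, 3.14, 3.14, 3.14, 3.14].

INTERFACE

Orientations are given as a unit quaternion [x, y, z, w].
In Python, from workcell import env gives the robot as it stands. Calls block until the motion is done:
- env.move_pose(position, orientation): joint-space move of the TCP to a pose.
- env.servo_line(position, ori=None, velocity=0.15, stop_force=None): straight line of the TCP; ori=None keeps the orientation; velocity is the mean speed in m/s. With stop_force (N) it stops when the force on the tool has changed by that much, and returns True; else False.
- env.set_joints(angles): joint-space move.
- env.ungrasp() and env.grab(grip_force=None): open the fingers fully, or close them until they stop; grip_force is the grip in N (None keeps the last).
- env.hold(seconds).
- env.solve_ik(position, orientation): joint angles nearest the present ones, or None.
- env.read_state(): the state.
- env.grab_frame(name): name is "scene" or "side" or "wrist"; returns the picture (420x560x3 uint8, red, green, blue); there is no depth.
- env.calibration(name): a dict with "fx", "fy", "cx", "cy" (pixels), "R" (3x3) and "t" (3): a world point X has camera coordinates R X + t. Camera axes: x right, y down, z forward; pixel columns grow to the right and rows downward; lengths in m; the calibration is good to about 2 mm. A picture is of the moment at which its call begins: read the wrist's pose just before it. calibration takes no time and is no camera call; for the wrist camera it gives the pose at the moment of the call.
A pose or a line that the arm cannot do raises env.MotionError and nothing moves.
- env.finish_job(): hands the job in; it is judged then, once.
The state is a dict: "time_s": time; "joint_pos": joint angles; "qd": joint speeds; "joint_efforts": joint torques, N m; "ee_pos": TCP position; "tool_rot": TCP orientation; "force": force on the tool from outside, world axes, zero at the start; "torque": the same for the moment, N m; "gripper_width": finger opening in m; "grip_force": force on a finger pad.
Only numpy, scipy, OpenCV 4.12 (cv2) and the standard library are available. Lean on these libraries where they do the work, as an engineer would, in place of code of your own. Each camera call takes 0.05 s, during which the arm holds its last target. There are 200 camera calls.

## Working session

There is one attempt and no reset: what is moved stays moved. The work goes in short steps, each a Python script; the robot and the scene stay as the last script left them, time stands still between calls to the robot, and variables do not carry over. Pictures are saved under pics/ and viewed, at most 13 in all, crops included, and the job is handed in when it is done.

```bash
mkdir -p pics; ls
python3 - <<'E'
from workcell import env
import cv2
for n in ("scene","side"):
    cv2.imwrite(f"pics/{n}0.png",env.grab_frame(n)[:,:,::-1])
    c=env.calibration(n); print(n,c)
s=env.read_state();print(s["time_s"],s["tool_rot"],env.grip_point_offset)
E
```

```text
pics
workcell.py
scene {'fx': 452.2511179859987, 'fy': 452.2511179859987, 'cx': 275.78533160146634, 'cy': 212.31108132479034, 'R': array([[-0.25767026,  0.96622628,  0.0035793 ],
       [ 0.83436964,  0.2243722 , -0.50347236],
       [-0.48727132, -0.1267434 , -0.86400392]]), 't': array([ 0.16385458, -0.48001823,  1.24482083])}
side {'fx': 397.7847997997146, 'fy': 397.7847997997146, 'cx': 277.8571587752919, 'cy': 215.4999504620222, 'R': array([[-0.90585538, -0.4233323 , -0.01468999],
       [-0.26399672,  0.59134711, -0.76198053],
       [ 0.33125786, -0.68636605, -0.6474333 ]]), 't': array([0.56628613, 0.22168693, 0.6033431 ])}
0.1 [ 1.92193995e-01  9.81356429e-01 -9.55540434e-04 -3.39213442e-04] 0.0188
```

View pics/scene0.png

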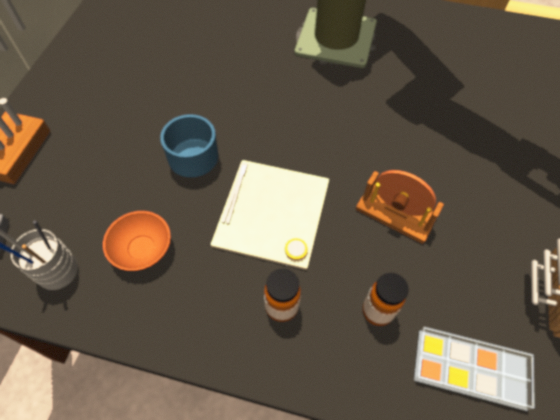

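View pics/side0.png

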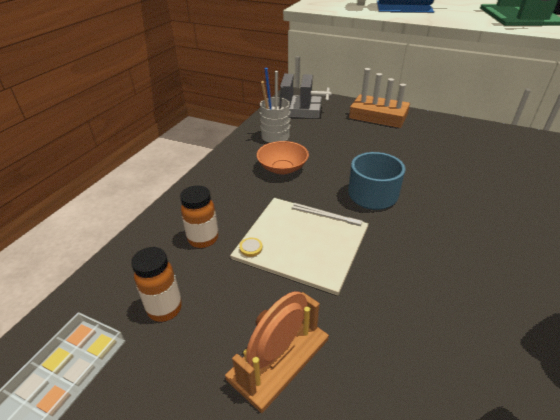

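```bash
cat > h.py <<'E'
import numpy as np, cv2
from workcell import env
X0,Y0,S=0.2,-0.45,1000  # world window x 0.2..0.85, y -.45..0.45 ; 1 mm/px: row=x, col=y
def rect(img,name,z,w=900,h=650,c=None):
    c=c or env.calibration(name); K=np.array([[c["fx"],0,c["cx"]],[0,c["fy"],c["cy"]],[0,0,1]])
    R,t=np.array(c["R"]),np.array(c["t"])
    P=K@np.c_[R[:,0],R[:,1],R[:,2]*z+t]           # (x,y,1)->pix
    M=np.array([[0,1/S,X0],[1/S,0,Y0],[0,0,1]])   # (col,row,1)->(x,y,1)
    return cv2.warpPerspective(img,np.linalg.inv(P@M),(w,h))
def proj(name,p):
    c=env.calibration(name); q=np.array(c["R"])@p+c["t"]
    return np.array([c["fx"]*q[0]/q[2]+c["cx"],c["fy"]*q[1]/q[2]+c["cy"]])
def xy(cr): return np.array([X0+cr[1]/S,Y0+cr[0]/S])
E
python3 - <<'E'
from h import *
im=lambda n: cv2.imread(f"pics/{n}0.png")
v=[]
for n in ("scene","side"):
    b=rect(im(n),n,0.012); hsv=cv2.cvtColor(b,cv2.COLOR_BGR2HSV)
    m=((hsv[...,2]>180)&(hsv[...,1]<80)).astype(np.uint8)
    m=cv2.morphologyEx(m,cv2.MORPH_OPEN,np.ones((5,5)))
    cs=max(cv2.findContours(m,0,2)[0],key=lambda c:cv2.contourArea(c) if np.linalg.norm(xy(c.mean((0,1)))-[.45,-.03])<.2 else 0)
    r=cv2.minAreaRect(cs); print(n,"board",xy(r[0]),r[1:])
    p=rect(im(n),n,0.085); hsv=cv2.cvtColor(p,cv2.COLOR_BGR2HSV)
    m=((hsv[...,0]>92)&(hsv[...,0]<115)&(hsv[...,1]>90)&(hsv[...,2]>50)).astype(np.uint8)
    m=cv2.morphologyEx(m,cv2.MORPH_OPEN,np.ones((5,5)))
    cs=sorted(cv2.findContours(m,0,2)[0],key=cv2.contourArea)[-2:]
    for c in cs: print(n,"blue",cv2.contourArea(c),cv2.boundingRect(c))
    cv2.imwrite(f"pics/pot_{n}.png",p)
    cv2.imwrite(f"pics/st_{n}.png",rect(im(n),n,0.016))
# composite: pot at z=.085 & stand at z=.016, magnified
a=[cv2.imread(f"pics/pot_{n}.png")[80:280,150:350] for n in("scene","side")]
b=[cv2.imread(f"pics/st_{n}.png")[180:430,500:750] for n in("scene","side")]
f=lambda l:np.hstack([cv2.resize(i,(400,300 if 0 else 400)) for i in l])
g=np.vstack([cv2.resize(f(a),(600,300)),cv2.resize(f(b),(600,300))])
cv2.imwrite("pics/comp.png",g)
E
```

```text
scene board [ 0.5830592  -0.02279578] ((221.6961212158203, 200.93856811523438), 89.63506317138672)
scene blue 44.0 (10, 630, 10, 7)
scene blue 14362.0 (162, 238, 134, 153)
side board [ 0.58176797 -0.0222854 ] ((218.61746215820312, 200.50535583496094), 89.66097259521484)
side blue 114.5 (291, 279, 20, 9)
side blue 153.5 (172, 285, 17, 21)
```

View pics/comp.png

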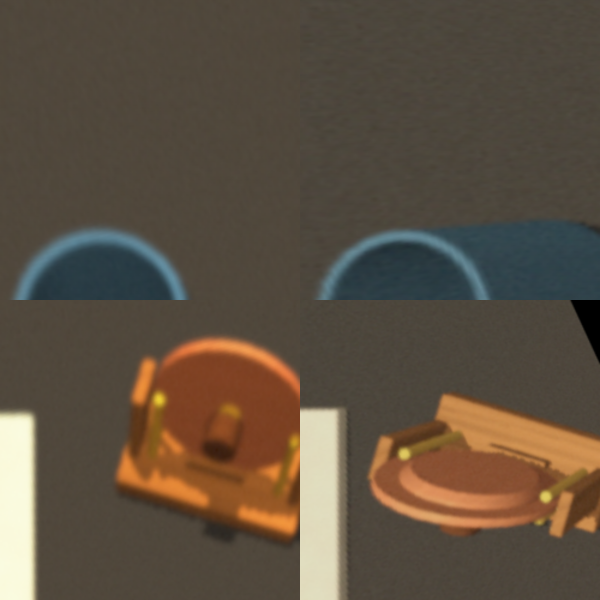

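Run:
```python
from h import *
tiles=[];rims=[]
for n in ("scene","side"):
    im=cv2.imread(f"pics/{n}0.png")
    p=rect(im,n,0.085); hsv=cv2.cvtColor(p,cv2.COLOR_BGR2HSV)
    v=hsv[...,2]; m=(hsv[...,0]>90)&(hsv[...,0]<115)&(hsv[...,1]>60)&(v>105)
    m[:, :100]=0; m[:,340:]=0; m[:200]=0; m[420:]=0
    ys,xs=np.nonzero(m); A=np.c_[xs,ys,np.ones(len(xs))].astype(float); k=np.ones(len(xs),bool)
    for _ in range(8):
        s=np.linalg.lstsq(A[k],(xs**2+ys**2)[k].astype(float),rcond=None)[0]
        c=s[:2]/2; r=np.sqrt(s[2]+c@c); d=np.hypot(xs-c[0],ys-c[1])-r; k=abs(d)<5
    print(n,"rim",xy(c),"r(mean ~54.75)",r,k.sum(),len(xs))
    q=p[200:400,130:330].copy(); tiles.append(cv2.resize(q,(300,300)))
    t=rect(im,n,0.08)[180:380,530:730]; tiles.append(cv2.resize(t,(300,300),interpolation=cv2.INTER_CUBIC))
    t=rect(im,n,0.016)[230:430,530:730]; 
    cv2.imwrite("pics/w.png",t)
    tiles.append(cv2.resize(t,(300,300),interpolation=cv2.INTER_CUBIC))
cv2.imwrite("pics/comp2.png",cv2.resize(np.vstack([np.hstack(tiles[:3]),np.hstack(tiles[3:])]),(800,533)))
```

```text
scene rim [ 0.49181005 -0.23326949] r(mean ~54.75) 54.276398800598514 2855 3690
side rim [ 0.49076205 -0.2308658 ] r(mean ~54.75) 54.01300689074014 2349 2349
```

View pics/comp2.png

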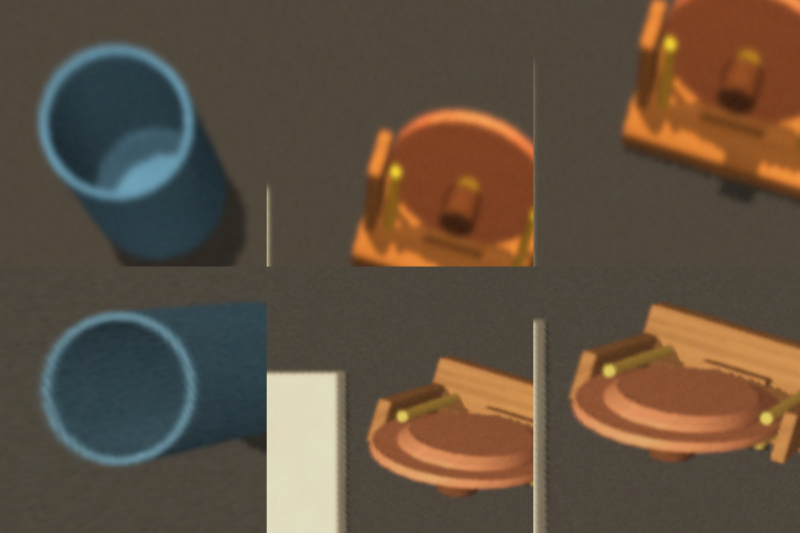

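```bash
cat > ov.py <<'E'
from h import *
import sys
def overlay(cx,cy,yaw,out,lx=0.):
    R=np.array([[np.cos(yaw),-np.sin(yaw)],[np.sin(yaw),np.cos(yaw)]])
    T=lambda P:[np.r_[R@p[:2]+[cx,cy],p[2]] for p in np.array(P,float)]
    th=np.linspace(0,2*np.pi,60); C=lambda x,r:np.c_[th*0+x,r*np.cos(th),78+r*np.sin(th)]/1e3
    bx=[[sx*.0375,sy*.0775,.016] for sx,sy in((1,1),(1,-1),(-1,-1),(-1,1),(1,1))]
    pins=[[sx*.0085,sy*.0545,.08] for sx in(1,-1) for sy in(1,-1)]
    tiles=[]
    for n,(u,v) in(("scene",(350,160)),("side",(222,280))):
        im=cv2.imread(f"pics/{n}0.png")[v:v+130,u:u+110]; k=4 if n=="scene" else 4
        if n=="side": im=cv2.imread(f"pics/{n}0.png")[v:v+130,u:u+110]
        im=cv2.resize(im,None,fx=k,fy=k,interpolation=cv2.INTER_CUBIC)[:520,:400 if 0 else 440]
        pj=lambda P:np.array([((proj(n,p)-[u,v]+.5)*k-.5) for p in T(P)])
        for P,col in((bx,(255,255,255)),(C(lx+(.003 if n=="scene" else -.003)*1e3,62),(0,255,0)),(C(lx+33,14),(255,255,0))):
            cv2.polylines(im,[np.round(pj(P)).astype(np.int32)],False,col,1)
        for q in pj(pins): cv2.drawMarker(im,tuple(int(round(a)) for a in q),(255,0,255),0,12,1)
        tiles.append(im)
    cv2.imwrite(out,cv2.resize(np.hstack(tiles),(800,473)))
if __name__=="__main__":overlay(*map(float,sys.argv[1:4]),sys.argv[4])
E
python3 ov.py .516 .231 -.297 pics/o1.png
```

```text
(no output)
```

View pics/o1.png

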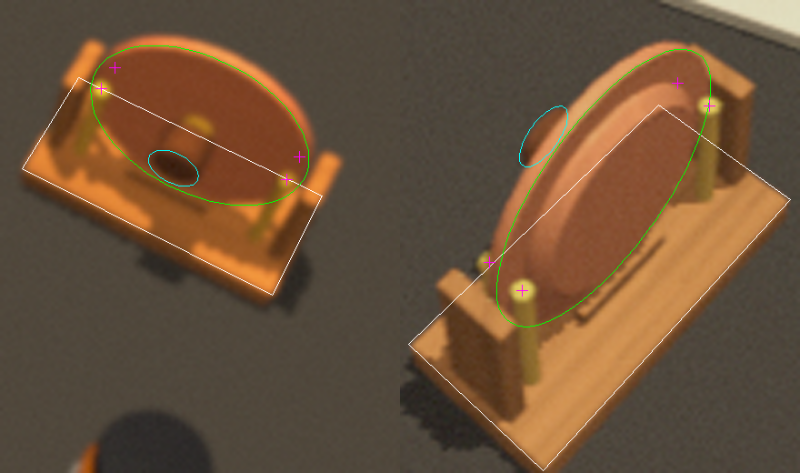

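```bash
cat > plan.py <<'E'
from h import *
from scipy.spatial.transform import Rotation as Ro
yaw=-.297; SX=np.array([np.cos(yaw),np.sin(yaw),0]); SY=np.array([-np.sin(yaw),np.cos(yaw),0]); UZ=np.array([0,0,1.])
stand=np.array([.516,.231,0]); board=np.array([.5824,-.0225,0]); pot=np.array([.4913,-.2320,0])
a=np.radians(25); L=.031; TIP=.012     # grip point on lid axis, tips beyond it
def quat(zt,yt): return Ro.from_matrix(np.c_[np.cross(yt,zt),yt,zt]).as_quat()
def grasp(s,tilt=a):  # lid in stand
    zt=-np.sin(tilt)*SX-np.cos(tilt)*UZ
    p=stand+SX*(L-.003)+UZ*.078
    return p+zt*TIP,quat(zt,s*SY),zt
def lay(s,lid,psi):  # lid flat, origin at lid; heading psi of tool
    h=np.array([np.cos(psi),np.sin(psi),0]); zt=-np.sin(a)*UZ+np.cos(a)*h
    yt=s*np.cross(UZ,h)
    return lid+UZ*L+zt*TIP,quat(zt,yt),zt
E
python3 - <<'E'
from plan import *
for n,z,uv in(("b",.125,(392,290)),("a",.115,(283,283))):
    c=env.calibration("scene");R,t=c["R"],c["t"];d=R.T@np.array([(uv[0]-c["cx"])/c["fx"],(uv[1]-c["cy"])/c["fy"],1]);o=-R.T@t
    print(n,o+d*(z-o[2])/d[2])
for s in(1,-1):
  p,q,zt=grasp(s)
  print(s,"grasp",p,[None if k is None else np.round(k,2) for k in(env.solve_ik(p,q),env.solve_ik(p-.1*zt,q),env.solve_ik(p+[0,0,.2],q))])
  for psi in(-.6,-.3,0,.3,.6,):
    p,q,zt=lay(s,np.r_[.570,-.022,.020],psi)
    print(s,psi,[None if k is None else np.round(k,2) for k in(env.solve_ik(p,q),env.solve_ik(p+[0,0,.2],q))])
E
```

```text
b [0.74337221 0.22656334 0.125     ]
a [0.77425215 0.04904767 0.115     ]
1 grasp [0.53792474 0.22428988 0.06712431] [array([ 0.14,  0.63,  1.33,  0.18,  1.59, -1.17]), array([ 0.12,  0.61,  1.16,  0.17,  1.78, -1.16]), array([ 0.14,  0.45,  1.16,  0.19,  1.92, -1.1 ])]
1 -0.6 [array([0.18, 0.5 , 2.2 , 4.15, 0.85, 1.16]), None]
1 -0.3 [array([-0.07,  0.45,  2.35,  3.43,  0.8 ,  1.46]), None]
1 0 [array([-0.4 ,  0.44,  2.39,  2.65,  0.85,  1.73]), None]
1 0.3 [array([-0.66,  0.46,  2.32,  2.  ,  0.95,  1.94]), array([-0.66, -0.19,  2.31,  1.45,  0.84,  2.78])]
1 0.6 [array([-0.76,  0.51,  2.16,  1.54,  1.09,  2.09]), array([-0.76, -0.01,  2.15,  1.29,  1.18,  2.68])]
-1 grasp [0.53792474 0.22428988 0.06712431] [array([0.14, 0.63, 1.33, 0.18, 1.59, 1.97]), array([0.12, 0.61, 1.16, 0.17, 1.78, 1.98]), array([0.14, 0.45, 1.16, 0.19, 1.92, 2.04])]
-1 -0.6 [array([ 0.18,  0.5 ,  2.2 ,  4.15,  0.85, -1.98]), None]
-1 -0.3 [array([-0.07,  0.45,  2.35,  3.43,  0.8 , -1.68]), None]
-1 0 [array([-0.4 ,  0.44,  2.39,  2.65,  0.85, -1.41]), array([-0.4 , -0.29,  2.38,  1.69,  0.37, -0.31])]
-1 0.3 [array([-0.66,  0.46,  2.32,  2.  ,  0.95, -1.2 ]), array([-0.66, -0.19,  2.31,  1.45,  0.84, -0.36])]
-1 0.6 [array([-0.76,  0.51,  2.16,  1.54,  1.09, -1.05]), array([-0.76, -0.01,  2.15,  1.29,  1.18, -0.46])]
```

Run:
```python
from plan import *
p,q,zt=grasp(-1)
env.move_pose(p-.12*zt+UZ*.05,q)
env.servo_line(p-.06*zt,velocity=.15)
print(env.servo_line(p,velocity=.06,stop_force=6))
s=env.read_state();print(s["time_s"],s["ee_pos"]-p,s["force"],s["gripper_width"])
a1=env.grab_frame("scene")[140:270,340:470,::-1];b1=env.grab_frame("side")[250:410,200:360,::-1]
cv2.imwrite("pics/g1.png",np.hstack([cv2.resize(a1,(400,400),interpolation=2),cv2.resize(b1,(400,400),interpolation=2)]))
```

```text
False
3.9833 [5.84054863e-04 3.26821735e-05 4.56581488e-04] [ 1.27579246  1.03837791 -0.67170582] 0.09391866413479791
```

View pics/g1.png

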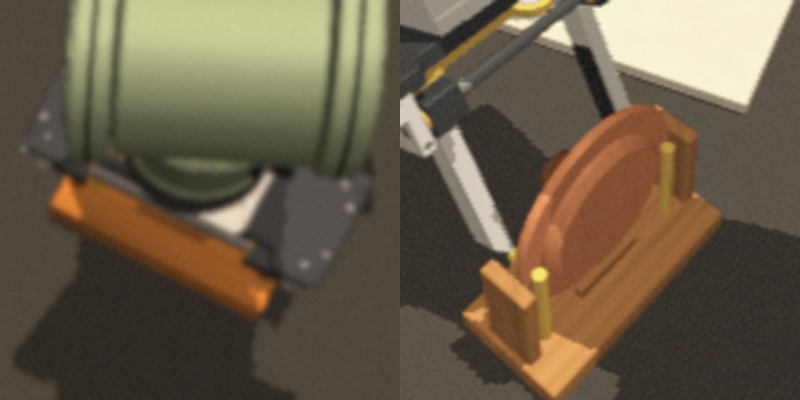

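The fingers straddle the knob clear of the pins, and the side crop shows the knob at (550,170) between them. Next I grip and lift.

Run:
```python
from plan import *
p,q,zt=grasp(-1)
env.grab(15); s=env.read_state();print("grab",s["gripper_width"],s["grip_force"],s["force"])
if s["gripper_width"]<.02: raise SystemExit
env.grab(45); s=env.read_state();print("grab",s["gripper_width"],s["force"])
e=s["ee_pos"]
print(env.servo_line(np.array(e)+UZ*.04,velocity=.05,stop_force=12)); print(env.read_state()["force"])
env.servo_line(np.array(e)+UZ*.22,velocity=.15)
s=env.read_state();print(s["time_s"],s["gripper_width"],s["force"])
b=env.grab_frame("side")[:,:,::-1];cv2.imwrite("pics/l1.png",b)
P,Q,Z=lay(-1,np.r_[.570,-.022,.020],.4)
try: env.servo_line(P+UZ*.2,ori=Q,velocity=.1); print("line ok",env.read_state()["time_s"])
except env.MotionError as x: print(x)
cv2.imwrite("pics/l2.png",np.hstack([cv2.resize(i,(400,300)) for i in(b,env.grab_frame("side")[:,:,::-1])]))
print(env.read_state()["gripper_width"])
```

```text
grab 0.027418114422172624 14.979991167783737 [-0.26843086  1.28340276  0.04317211]
grab 0.026626224275590256 [ 0.34835059 -0.1112562  -0.20728034]
False
[-0.34674826 -0.34604779 -1.79570391]
7.6333 0.02695826583748454 [ 0.44711086 -0.18112555 -2.70898259]
line ok 11.425
0.027230293312902033
```

View pics/l2.png

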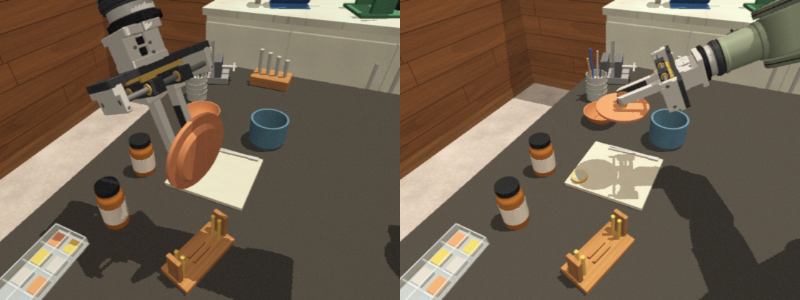

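The lid hangs on the knob above the board, roughly level with the knob up. I'll lower it and let go.

Run:
```python
from plan import *
P,Q,Z=lay(-1,np.r_[.570,-.022,.020],.4)
env.servo_line(P+UZ*.03,velocity=.12)
hit=env.servo_line(P-UZ*.008,velocity=.02,stop_force=4)
s=env.read_state();print(hit,s["time_s"],np.array(s["ee_pos"])-P,s["force"])
env.grab(4); env.hold(.2)
env.ungrasp(); env.hold(.3)
e=np.array(env.read_state()["ee_pos"])
env.servo_line(e-Z*.10,velocity=.12)
env.servo_line(e-Z*.12+UZ*.15,velocity=.2)
s=env.read_state();print(s["time_s"],s["force"])
for n in("scene","side"):
    f=env.grab_frame(n)[:,:,::-1];cv2.imwrite(f"pics/{n}1.png",f)
cv2.imwrite("pics/l3.png",np.hstack([cv2.resize(cv2.imread(f"pics/{n}1.png"),(400,300)) for n in("scene","side")]))
```

```text
True 14.3917 [ 0.0003347  -0.00016747  0.00064913] [-0.81681356 -0.77821522  3.41674586]
18.15 [ 0.10961385  0.02296519 -1.23692825]
```

View pics/l3.png

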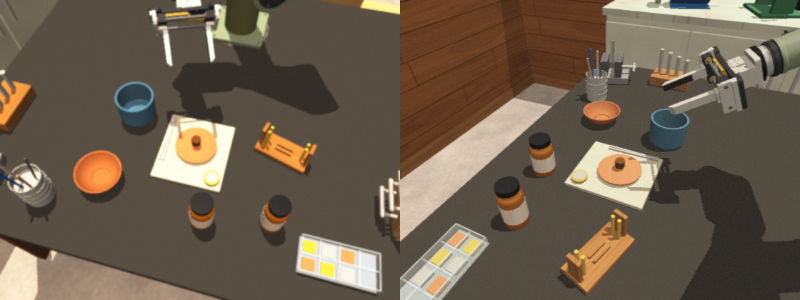

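Run:
```python
from plan import *
for n in("scene","side"):
    im=cv2.imread(f"pics/{n}1.png")
    hsv=cv2.cvtColor(rect(im,n,.026),cv2.COLOR_BGR2HSV)
    m=((hsv[...,0]<18)&(hsv[...,1]>90)&(hsv[...,2]>90)).astype(np.uint8)
    o=np.zeros_like(m); o[280:460,350:510]=m[280:460,350:510]
    c=max(cv2.findContours(o,0,2)[0],key=cv2.contourArea)
    (x,y),ax,_=cv2.fitEllipse(cv2.convexHull(c)); print(n,"lid",xy((x,y)),ax)
    q=rect(im,n,.056); hsv=cv2.cvtColor(q,cv2.COLOR_BGR2HSV)[...,2]
    cv2.circle(q,(int((-.022+.45)*1000),int(.37*1000)),14,(0,255,0),1)
    cv2.imwrite(f"pics/k_{n}.png",cv2.resize(q[310:430,370:490],(400,400),interpolation=2))
for psi in(0,.3,-.3,.8,-.8):
  for s in(1,-1):
    zt=-UZ; yt=s*np.array([-np.sin(psi),np.cos(psi),0]); q=quat(zt,yt)
    r=[env.solve_ik(np.r_[.57,-.022,z],q) for z in(.04,.2)]+[env.solve_ik(np.r_[pot[:2],z],q) for z in(.1,.26)]
    print(psi,s,[None if k is None else np.round(k,2) for k in r])
cv2.imwrite("pics/k.png",np.hstack([cv2.imread(f"pics/k_{n}.png") for n in("scene","side")]))
```

```text
scene lid [ 0.56453787 -0.02137152] (38.12200927734375, 61.37316131591797)
side lid [ 0.56947348 -0.01788885] (122.99298095703125, 128.08958435058594)
0 1 [array([-0.19,  0.39,  1.69, -0.  ,  1.07, -1.76]), array([-0.19,  0.2 ,  1.56, -0.  ,  1.38, -1.76]), array([-0.6 ,  0.25,  1.72, -0.  ,  1.17, -2.17]), array([-0.6 ,  0.1 ,  1.55, -0.  ,  1.49, -2.17])]
0 -1 [array([-0.19,  0.39,  1.69, -0.  ,  1.07,  1.38]), array([-0.19,  0.2 ,  1.56, -0.  ,  1.38,  1.38]), array([-0.6 ,  0.25,  1.72, -0.  ,  1.17,  0.97]), array([-0.6 ,  0.1 ,  1.55, -0.  ,  1.49,  0.97])]
0.3 1 [array([-0.19,  0.39,  1.69, -0.  ,  1.07, -2.06]), array([-0.19,  0.2 ,  1.56, -0.  ,  1.38, -2.06]), array([-0.6 ,  0.25,  1.72, -0.  ,  1.17, -2.47]), array([-0.6 ,  0.1 ,  1.55, -0.  ,  1.49, -2.47])]
0.3 -1 [array([-0.19,  0.39,  1.69, -0.  ,  1.07,  1.08]), array([-0.19,  0.2 ,  1.56, -0.  ,  1.38,  1.08]), array([-0.6 ,  0.25,  1.72, -0.  ,  1.17,  0.67]), array([-0.6 ,  0.1 ,  1.55, -0.  ,  1.49,  0.67])]
-0.3 1 [array([-0.19,  0.39,  1.69, -0.  ,  1.07, -1.46]), array([-0.19,  0.2 ,  1.56, -0.  ,  1.38, -1.46]
[... 375 characters left out ...]
 array([-0.19,  0.2 ,  1.56, -0.  ,  1.38, -2.56]), None, None]
0.8 -1 [array([-0.19,  0.39,  1.69, -0.  ,  1.07,  0.58]), array([-0.19,  0.2 ,  1.56, -0.  ,  1.38,  0.58]), array([-0.6 ,  0.25,  1.72, -0.  ,  1.17,  0.17]), array([-0.6 ,  0.1 ,  1.55, -0.  ,  1.49,  0.17])]
-0.8 1 [array([-0.19,  0.39,  1.69, -0.  ,  1.07, -0.96]), array([-0.19,  0.2 ,  1.56, -0.  ,  1.38, -0.96]), array([-0.6 ,  0.25,  1.72, -0.  ,  1.17, -1.37]), array([-0.6 ,  0.1 ,  1.55, -0.  ,  1.49, -1.37])]
-0.8 -1 [array([-0.19,  0.39,  1.69, -0.  ,  1.07,  2.18]), array([-0.19,  0.2 ,  1.56, -0.  ,  1.38,  2.18]), array([-0.6 ,  0.25,  1.72, -0.  ,  1.17,  1.77]), array([-0.6 ,  0.1 ,  1.55, -0.  ,  1.49,  1.77])]
```

View pics/k.png

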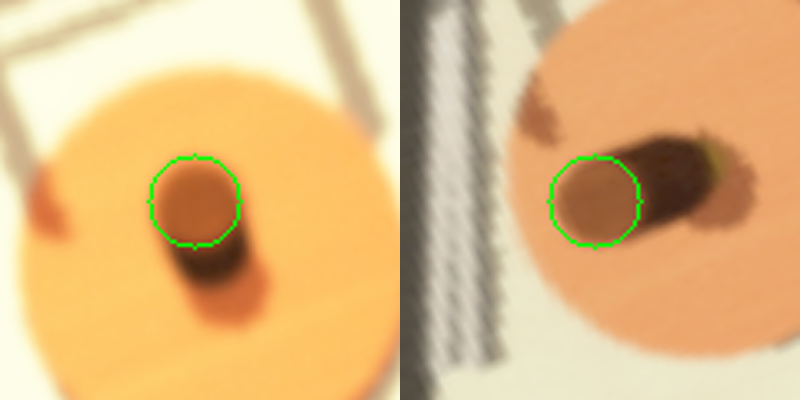

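Run:
```python
from plan import *
q=quat(-UZ,np.array([0,-1.,0])); k=np.r_[.5708,-.0212,0]
env.move_pose(k+UZ*.2,q)
env.servo_line(k+UZ*.07,velocity=.15)
print(env.servo_line(k+UZ*.034,velocity=.05,stop_force=5))
env.grab(40); s=env.read_state(); print(s["gripper_width"],s["force"],s["time_s"])
if s["gripper_width"]<.02: raise SystemExit
z0=s["ee_pos"][2]
env.servo_line(k+UZ*.2,velocity=.12)
env.servo_line(pot+UZ*.2,velocity=.15)
s=env.read_state(); print(s["gripper_width"],s["force"],s["time_s"])
zs=z0-.020+.085
env.servo_line(pot+UZ*(zs+.025),velocity=.1)
f=env.grab_frame("scene")[:,:,::-1];g=env.grab_frame("side")[:,:,::-1]
cv2.imwrite("pics/p1.png",np.hstack([cv2.resize(f[90:210,120:280],(400,300)),cv2.resize(g[120:240,300:460],(400,300))]))
hit=env.servo_line(pot+UZ*(zs-.004),velocity=.02,stop_force=4)
s=env.read_state(); print(hit,np.array(s["ee_pos"])-pot-UZ*zs,s["force"],s["torque"],s["time_s"])
```

```text
False
0.027281203893080273 [ 0.42474299 -0.05917747  0.01957393] 22.7667
0.02742512377905553 [-5.18689207e-01 -2.57118621e-04 -1.30605856e+00] 25.95
True [-7.99677101e-05  5.96175688e-05 -1.03845332e-05] [0.96472217 0.68689893 4.60835889] [-0.03814743  0.12164862 -0.01699151] 28.0833
```

View pics/p1.png

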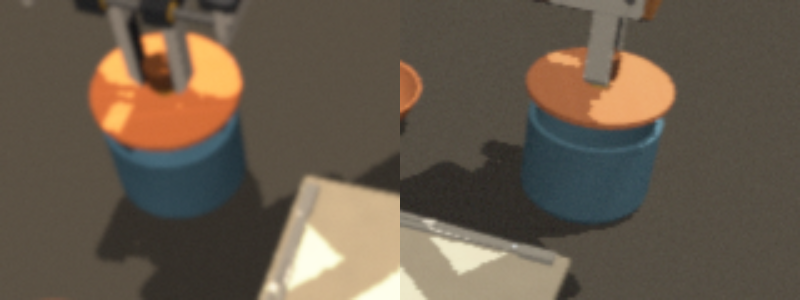

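The lid was well centred above the pot. Contact came at exactly the seated height (0.0 mm off), so I'll release, retreat and check.

Run:
```python
from plan import *
env.grab(4); env.hold(.2); env.ungrasp(); env.hold(.3)
e=np.array(env.read_state()["ee_pos"])
env.servo_line(e+UZ*.15,velocity=.1); env.move_pose(np.r_[.42,.05,.3],quat(-UZ,np.array([0,-1.,0]))); env.hold(.3)
s=env.read_state();print(s["time_s"],s["force"])
f=env.grab_frame("scene")[:,:,::-1];g=env.grab_frame("side")[:,:,::-1]
cv2.imwrite("pics/p2.png",np.hstack([cv2.resize(f[90:210,120:280],(400,300)),cv2.resize(g[120:240,300:460],(400,300))]))
```

```text
32.9917 [0.08747729 0.09046871 0.01493791]
```

View pics/p2.png

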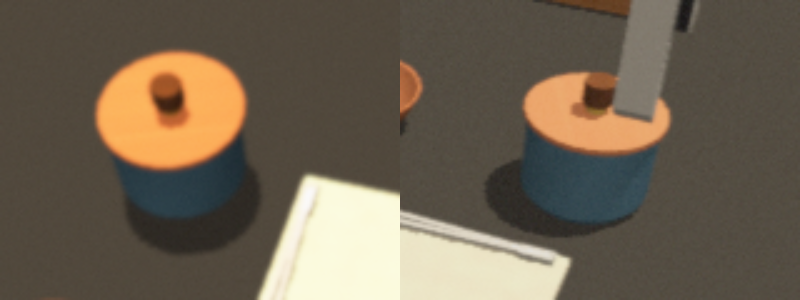

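The lid sits flush and level on the rim in both views. The finger in the side view is in the foreground, well clear of the pot.

```bash
python3 -c "
from workcell import env
print(env.finish_job())"
```

```text
the job is handed in; nothing more can be done
None
```

I laid the lid flat on the soldering board and let go, then picked it up again and lowered it onto the pot; both cameras show it seated and level. The job was handed in at about 33 s, and no verdict came back.

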